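Fold out the tablet stand's prop and set the tablet on it

TASK

Set up the tablet stand for cooking: swing its half-folded metal prop up and back until it is hard against its stop, without pushing the heavy stand itself along the worktop. Then lift the tablet out of its dock and stand it upright on the stand, its lower edge between the two orange lips and the prop's hinge, centred and square, leaning back on the prop with the screen facing away from it, and let go. Do not knock over or displace the honey jar, the salt shaker and the low tin near by.

Things in the scene. Friction and masses are not known exactly. Their poses are not given: they have to be found in the camera images.
- stand: heavy loose tablet stand, 2.2 kg, slides if pushed with about 15 N or more. Dark steel plate, origin on its underside: x = -70 to +85, y = -80 to +80, z = 0 to 14 mm. The prop hinges between two cheeks (y = +-43 to 49, x = 39 to 63 mm, tops at z = 38 mm) with a stop bar behind the hinge. Front is -x, where the folded prop points.
- prop (a joint): prop angle, rad: 0 folded flat to the stand's -x, 1.57 upright, then leaning back to a hard stop between 1.8 and 2.0 (feel for it). Stiff hinge, 0.2 N m friction, stays where left; starts 0.3 to 0.5. Aluminium plate 120 mm long from the hinge, 80 wide (too wide to grip), 8 thick (4 either side of the axis), orange free edge. Its underside when folded is its front when raised: push there.
- prop_tip (a point): middle of the prop's free edge, 120 mm from the hinge axis; moves with the prop; its x axis points from the tip to the hinge, y is the stand's y.
- prop_hinge (a point): point on the prop's hinge axis, mid width, 24 mm above the stand's underside; axes as the stand's (hinge axis = y).
- ledge (a point): where the middle of the tablet's lower edge belongs: stand x = 22, y = 0, on the plate (z = 14 mm); axes as the stand's. In front of it two orange lips, x = 4 to 12 mm, y = -77 to -47 and 47 to 77 mm, tops at z = 27 mm (stand frame); behind it the hinge barrel, radius 6 mm, axis at x = 41, z = 24 mm.
- dock: fixed dock: black foot 80 (x) by 130 (y) by 10 mm, two grey walls 10 mm thick, 120 mm long (y), tops at z = 40 mm; slot between them 12 mm wide, floor at z = 10 mm. Origin under its centre.
- tablet: tablet, 10 (x) by 190 (y) by 150 mm (z), 0.35 kg, standing in the dock; origin at the centre of its lower edge, z up its height. Screen on its -x face, plain grey back on +x. Resting on stand and raised prop it leans back 0.35 to 0.45 rad; the prop's free edge meets its back 110 to 130 mm up from the lower edge.
- honey_jar: bystander: honey jar with yellow lid, 71 mm wide, 101 mm high, origin under its centre
- salt_shaker: bystander: salt shaker with grey top, 44 mm wide, 90 mm high, origin under its centre
- tin_half: bystander: low food tin, 75 mm wide, 58 mm high, origin under its centre
Things that resemble listed ones, but are neither listed nor needed, are in the scene too. Of the things that look like the tablet, the larger one is meant.

How it is judged (in metres and radians):
On the way, in this order (a step that is already met when the one before it is completed fails the run):
1. the prop is swung back against its stop (within 0.04 rad of it) (value of joint prop above 1.88 rad), for 0.2 s.
2. the tablet is lifted out of its dock (z of tablet in the frame of dock above 0.06 m), for 0.1 s.
At the end, for the whole second after the job is handed in: Prop at its stop (joint > 1.88). Tablet at rest, lower edge on the plate between lips and hinge (origin at stand x 8 to 36, y within 25, z 10 to 22 mm), square within 0.14 rad, leaning back 0.25 to 0.52 rad, screen to the front; stand flat within 0.05 rad (value of joint prop above 1.88 rad and x of tablet in the frame of stand between 0.008 and 0.036 m and y of tablet in the frame of stand between -0.025 and 0.025 m and z of tablet in the frame of stand between 0.01 and 0.022 m and angle between tablet's own x axis and vertical between 1.821 and 2.091 rad and angle between tablet's own z axis and vertical below 0.55 rad and angle between the y axis of tablet and the y axis of stand, either way round below 0.14 rad and linear speed of tablet below 0.02 m/s and angular speed of tablet below 0.1 rad/s and angle between stand's own z axis and vertical below 0.05 rad); the robot touches nothing.
It fails at once if the stand is shoved more than 12 mm from where it stood (distance of stand from where it was at the start of the episode above 0.012 m).
It fails at once if the tablet falls flat (angle between tablet's own z axis and vertical above 1.2 rad).
It fails at once if the honey jar is displaced more than 30 mm (distance of honey_jar from where it was at the start of the episode above 0.03 m).
It fails at once if the salt shaker is displaced more than 30 mm (distance of salt_shaker from where it was at the start of the episode above 0.03 m).
It fails at once if the low tin is displaced more than 30 mm (distance of tin_half from where it was at the start of the episode above 0.03 m).
It also fails if it takes over 61 s, if anything falls off the work surface, if the arm or the gripper's body presses on something with over 40 N, if the wrist force passes 120 N, or if a joint passes its speed limit or range.

ROBOT

A 6-joint arm with a two-finger parallel gripper is mounted at the origin on a cart in front of the work surface, level with it; the furniture and walls round the work are solid. World frame = base frame: x ahead of the robot, y to its left, z up, the work surface at z = 0. Lengths are in m, angles in degrees, forces in N, time in s.
With the tool pointing down it reaches from about 0.375 to 0.9 m from the base axis. Payload 3.1 kg.
Tool frame: the origin (TCP) lies midway between the tips of the shut fingers; the grasp point (between the pads) lies 19 mm behind it (r.grip_depth is the z of the grasp point in the tool frame, in m); z points along the fingers, y is the line along which they close (so a half turn about z gives the same grasp; the last joint's range is limited). The gripper opens to 87 mm and grips with 3 to 60 N. Pads are 19 mm wide; open, the fingers measure 117 mm over their backs; the gripper's body (75 mm by 190 mm) begins 51 mm behind the grasp point.
Start: joints at [58.7, 30.224, 82.088, -0, 67.689, -10.227], TCP at [0.225, 0.583, 0.223] pointing down, gripper open.
Joint ranges: [-176.69, 176.69], [-43.24, 126.21], [12.49, 139.97], [-82, 262], [0, 151.66], [-163.58, 163.58]. Speed limits (degrees/s): [159.86, 159.86, 180, 180, 180, 180].

INTERFACE

Orientations are given as a 3x3 rotation matrix whose columns are the frame's x, y, z axes.
In Python, from bench import r, camera, camera_params gives the robot as it stands.
- The arm moves only by the tool send_rows, never from a script. Its argument "increments" is a list of rows, each a list of 2 entries, a list of its own where there are three numbers: the shift along the tool's x, y, z in m, then the turn about the tool's z in degrees. A call has exactly 10 rows; each row shifts and turns the commanded pose from where the row before left it, along the tool's axes as they then stand; what a row does not reach is not made up. A row lasts 1/12 s, in which the tool goes at most 41.7 mm and 7.16 degrees, less where a joint would pass 70% of its speed; a pose out of reach is approached as far as the arm can. A call is refused whole if a number of a shift passes 0.0417 or a number of a turn 7.16, either way. A call with a gripper value outside its range is refused whole. "hand" is the finger opening in m, from 0 to 0.087, set as the call begins (left out, the last holds). The fingers move at their own pace and stop on an object; "newtons" is the grip in N (left out, the last holds). Time passes only in rows, so rows that do not move let the fingers close, or fill a call up. It gives the time, the measured TCP pose, the force, the opening and the grip force at its end, in the units of the state.
- r.get_state(): the state, without advancing time (a new reading comes with each control period).
- camera(name): name is "scene" or "top"; returns (picture, depth): 400x640x3 uint8, red, green, blue; 400x640 float32, m along the optical axis (not along the pixel's ray), 0 where there is no reading.
- camera_params(name): a dict with "vertical_fov" (degrees; the focal length in pixels is half the picture's height over the tangent of half this angle, whatever the lens; pixels are square), "cx", "cy" (the principal point, pixels), "R" (3x3) and "t" (3): a world point X has camera coordinates R X + t. Camera axes: x right, y down, z forward; pixel columns grow to the right and rows downward; lengths in m; the calibration is good to about 2 mm. A picture is of the moment at which its call begins. camera_params takes no time and is no camera call.
- r.job_done(): hands the job in; it is judged then, once.
The state is a dict: "clock": time; "q": joint angles; "qvel": joint speeds; "effort": joint torques, N m; "position": TCP position; "ee_rot": TCP orientation; "force": force on the tool from outside, world axes, zero at the start; "torque": the same for the moment, N m; "width": finger opening in m; "grasp_force": force on a finger pad.
Only numpy, scipy, OpenCV 4.12 (cv2) and the standard library are available. Lean on these libraries where they do the work, as an engineer would, in place of code of your own. Each camera call takes 0.05 s, during which the arm holds its last target. There are 200 camera calls.

## Working session

There is one attempt and no reset: what is moved stays moved. The work goes in short steps, Python scripts to look and compute and a tool call to move; the robot and the scene stay as the last step left them, time stands still between calls to the robot, and variables do not carry over. Pictures are saved under pics/ and viewed, at most 10 in all, crops included, and the job is handed in when it is done.

Besides the shell and the picture viewer there is one more tool, called after ">>>" as name(argument=value, ...) on one line, values as JSON. send_rows: Moves the arm, as the interface text tells. Its arguments: {"type":"object","properties":{"increments":{"type":"array"},"hand":{"type":"number"},"newtons":{"type":"number"}},"required":["increments"]}

```bash
mkdir -p pics
cat > h.py <<'E'
import numpy as np, cv2
from bench import r, camera, camera_params
def cloud(name):
    im,d=camera(name); p=camera_params(name); R=np.array(p['R']);t=np.array(p['t'])
    f=im.shape[0]/2/np.tan(np.radians(p['vertical_fov'])/2)
    v,u=np.mgrid[:im.shape[0],:im.shape[1]]
    X=np.stack([(u-p['cx'])*d/f,(v-p['cy'])*d/f,d],-1)
    W=(X-t)@R; W[d==0]=np.nan
    return im,d,W
E
python3 - <<'E'
from h import *
for n in('scene','top'):
    im,d,W=cloud(n); np.savez(n,im=im,W=W); cv2.imwrite(f'pics/{n}0.png',im[...,::-1]); p=camera_params(n); print(n,p)
E
```

```text
scene {'vertical_fov': 48.16195304404048, 'cx': 317.9914546755546, 'cy': 200.58156958847002, 'R': array([[ 0.67547288, -0.73730089,  0.01112589],
       [-0.35112132, -0.33487198, -0.87439955],
       [ 0.64842131,  0.58672665, -0.48507901]]), 't': array([-0.33496195,  0.28996577,  1.0507504 ])}
top {'vertical_fov': 56.686201380529646, 'cx': 317.11643459082075, 'cy': 201.2814871951949, 'R': array([[ 0.02485301, -0.99968367, -0.00385855],
       [-0.99130484, -0.02414544, -0.12935108],
       [ 0.129217  ,  0.00703976, -0.99159135]]), 't': array([0.05925428, 0.61138123, 1.13632502])}
```

View pics/scene0.png

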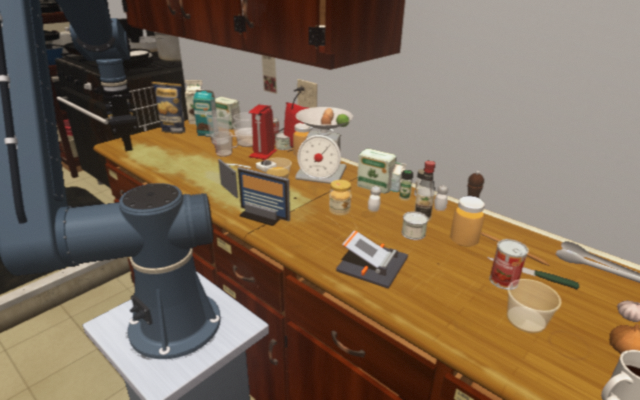

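View pics/top0.png

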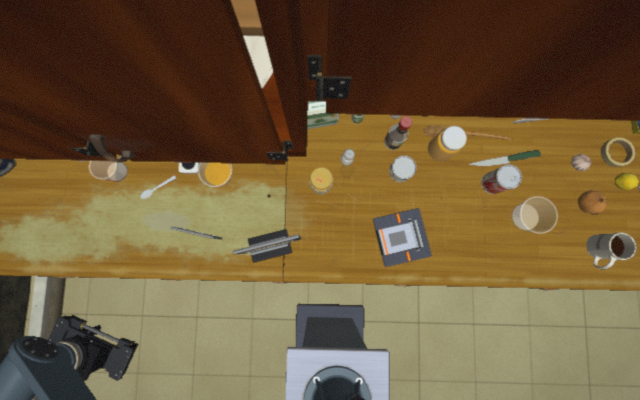

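The scene picture shows the stand at (372,262), the tablet in its dock at (264,195) with a smaller look-alike behind it at (230,180), and the jar, shaker and tin at (340,195), (375,198) and (414,225). In the top view the stand is at (402,237) and the dock at (268,245).

Run:
```python
import numpy as np,cv2
s=np.load('scene.npz');t=np.load('top.npz')
a=cv2.resize(t['im'][195:280,225:440],None,fx=3.7,fy=3.7,interpolation=2)
b=cv2.resize(s['im'][150:290,215:415],None,fx=3.7,fy=3.7,interpolation=2)[:,:a.shape[1]]
b=cv2.resize(s['im'][225:290,330:415],None,fx=4.3,fy=4.3,interpolation=2);c=cv2.resize(s['im'][155:230,210:300],None,fx=4.3,fy=3.7,interpolation=2)
b=b[:277,:365];c=c[:277,:387]
b=np.pad(b,((0,277-b.shape[0]),(0,400-b.shape[1]),(0,0)));c=np.pad(c,((0,277-c.shape[0]),(0,a.shape[1]-400-c.shape[1]),(0,0)))
cv2.imwrite('pics/crop.png',np.vstack([a,np.hstack([b,c])])[...,::-1])
W=t['W'];im=t['im']
for n,(u,v) in dict(jar=(321,175),shaker=(347,156),tin=(403,163),cabL=(150,150),cabmid=(295,150),cabR=(400,110),dock=(268,258),dock2=(270,235),tab=(265,245),tabL=(236,251),tabR=(298,237),small=(196,233)).items():
    print(n,W[v,u].round(3))
# stand: points with z in window
x,y,z=np.moveaxis(W,-1,0)
reg=np.zeros(z.shape,bool);reg[200:275,365:440]=1
hsv=cv2.cvtColor(im,cv2.COLOR_RGB2HSV)
dark=reg&(hsv[...,2]<100)&(z>.005)&(z<.022)
print('plate n',dark.sum(),np.nanmedian(z[dark]))
P=np.stack([x[dark],y[dark]],-1).astype(np.float32)
(c,sz,an)=cv2.minAreaRect(P);print(c,sz,an)
org=reg&(hsv[...,1]>170)&(hsv[...,2]>180)&(hsv[...,0]<15)
n,l,st,_=cv2.connectedComponentsWithStats(org.astype(np.uint8))
for i in range(1,n):
    if st[i,4]>3: m=l==i;print('orange',st[i],W[m].mean(0).round(4),W[m].min(0).round(3),W[m].max(0).round(3))
# tablet top
reg=np.zeros(z.shape,bool);reg[215:265,225:310]=1
m=reg&(z>.13)&(z<.2)
P=np.stack([x[m],y[m]],-1).astype(np.float32);print('tab',m.sum(),cv2.minAreaRect(P),P.mean(0),np.nanmedian(z[m]),np.nanmax(z[m]))
P=np.stack([x[m],y[m]],-1);u,sv,vt=np.linalg.svd(P-P.mean(0));print('dir',vt[0],sv)
m=reg&(z>.004)&(z<.016)&(hsv[...,2]<90);P=np.stack([x[m],y[m]],-1).astype(np.float32);print('foot',m.sum(),cv2.minAreaRect(P))
```

```text
jar [0.682 0.064 0.103]
shaker [ 0.746 -0.015  0.089]
tin [ 0.737 -0.195  0.056]
cabL [0.622 0.363 0.58 ]
cabmid [0.644 0.115 0.521]
cabR [ 0.624 -0.026  0.785]
dock [0.427 0.227 0.007]
dock2 [0.501 0.223 0.009]
tab [0.467 0.216 0.16 ]
tabL [0.448 0.297 0.158]
tabR [0.492 0.125 0.157]
small [0.498 0.43  0.106]
plate n 1093 0.013801369571815339
(0.5051127672195435, -0.1981484740972519) (0.15761278569698334, 0.15553759038448334) 14.514949798583984
orange [397 214   2   4   5] [ 0.573  -0.183   0.0256] [ 0.567 -0.185  0.024] [ 0.577 -0.182  0.029]
orange [398 218   2   4   4] [ 0.5594 -0.1865  0.0251] [ 0.555 -0.188  0.021] [ 0.564 -0.185  0.028]
tab 284 ((0.46929866075515747, 0.21388617157936096), (0.011522033251821995, 0.18990561366081238), 15.201428413391113) [0.46911696 0.21288772] 0.15887596470205312 0.16411592929433721
dir [-0.26848316  0.96328438] [0.90616254 0.05528601]
foot 551 ((0.46698108315467834, 0.2240506410598755), (0.07944779843091965, 0.12836433947086334), 15.22925853729248)
```

View pics/crop.png

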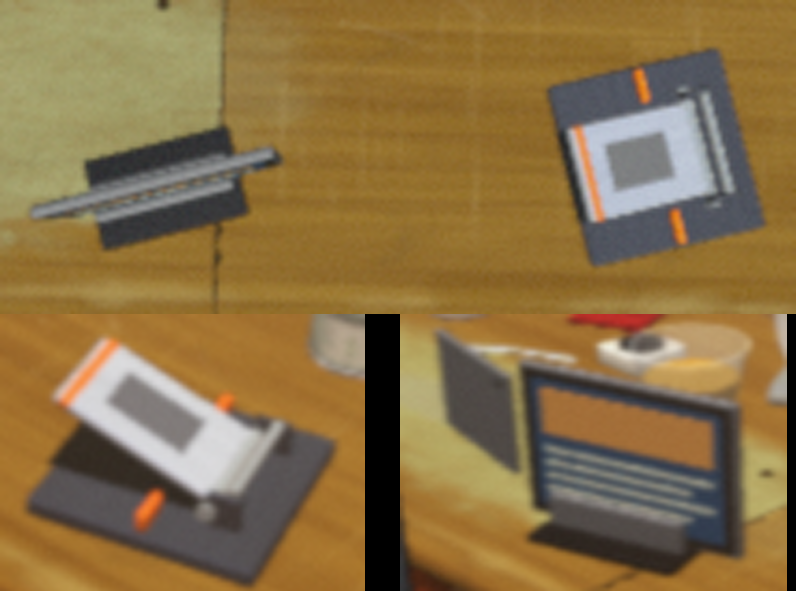

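Run:
```python
import numpy as np,cv2
from bench import r
t=np.load('top.npz');W=t['W'];im=t['im'];x,y,z=np.moveaxis(W,-1,0)
hsv=cv2.cvtColor(im,cv2.COLOR_RGB2HSV)
reg=np.zeros(z.shape,bool);reg[200:275,365:440]=1
org=reg&(hsv[...,1]>150)&(hsv[...,2]>140)&(hsv[...,0]<14)&(im[...,0]>im[...,2]*2.2)
n,l,st,_=cv2.connectedComponentsWithStats(org.astype(np.uint8),connectivity=8)
for i in range(1,n):
    if st[i,4]>4: m=l==i;print('orange',st[i],np.median(W[m],0).round(4),W[m].min(0).round(3),W[m].max(0).round(3))
o=np.array([.5032,-.1907]);a=np.radians(-75.5)
ex=np.array([np.cos(a),np.sin(a)]);ey=np.array([-ex[1],ex[0]])
X=(W[...,:2]-o)@ex;Y=(W[...,:2]-o)@ey
dark=reg&(hsv[...,2]<100)&(z>.005)&(z<.022)
print('plate ext',[np.percentile(A[dark],[.5,2,98,99.5]).round(4) for A in(X,Y)])
m=reg&(np.abs(Y)<.03)&(z>.03)
A=np.stack([X[m],np.ones(m.sum())],1)
k=np.polyfit(X[m],z[m],1);print('prop slope',k,np.arctan(-k[0]),X[m].min(),z[m].max(),m.sum())
m=reg&(z>.03)&(np.abs(X)<.03);print('prop Y ext',Y[m].min(),Y[m].max())
s=r.get_state();print(s['q'],s['position'],np.array(s['ee_rot']).round(4),s['force'],s['width'],s['clock'],r.grip_depth)
```

```text
orange [396 213   3   7   8] [ 0.5728 -0.1823  0.0207] [ 0.561 -0.185  0.011] [ 0.582 -0.179  0.025]
orange [406 252   3   3   6] [ 0.4558 -0.2126  0.023 ] [ 0.451 -0.216  0.018] [ 0.457 -0.21   0.03 ]
plate ext [array([-0.0691, -0.0672,  0.0835,  0.0846]), array([-0.078 , -0.0768,  0.0769,  0.0784])]
prop slope [-0.30261663  0.04671226] 0.2938556364589026 -0.06871412980269478 0.07383020128762723 689
prop Y ext -0.0713498581940531 0.06264428848625796
[ 5.86999386e+01  3.02723392e+01  8.21510783e+01 -4.90502640e-04
  6.76896511e+01 -1.02267034e+01] [0.22433717 0.58262302 0.22167215] [[-9.331e-01  3.596e-01 -1.000e-03]
 [ 3.596e-01  9.331e-01 -1.700e-03]
 [ 3.000e-04 -1.900e-03 -1.000e+00]] [-0.17537876 -0.30002132 -0.19565816] 0.08707272065041062 0.1 -0.0187
```

```bash
cat >> h.py <<'E'
O=np.array([.5032,-.1907]);_a=np.radians(-75.5);EX=np.array([np.cos(_a),np.sin(_a)]);EY=np.array([-EX[1],EX[0]])
def st(x,y,z): return np.r_[O+x*EX+y*EY,z]
def plan(p,yaw,n,p0=None,y0=None):
    "constant row for n rows to world p, tool-y yaw (deg)"
    s=r.get_state();R=np.array(s['ee_rot'])
    p0=np.array(s['position']) if p0 is None else p0
    y0=np.degrees(np.arctan2(R[1,1],R[0,1])) if y0 is None else y0
    d=(np.array(p)-p0); S=np.zeros((2,2))
    for i in range(n):
        w=np.radians(y0+(yaw-y0)*i/n); c,q=np.cos(w),np.sin(w)
        S+=np.array([[-q,c],[c,q]])   # columns tool x, tool y
    a=np.linalg.solve(S,d[:2])
    print(n,'rows',a.round(4),round(-d[2]/n,4),'turn',round((y0-yaw)/n,3))
E
python3 - <<'E'
from h import *
s=r.get_state();p=np.array(s['position']);t=st(-.115,0,.22)
print(p,t)
m=(p+t)/2; plan(m,14.5,10); plan(t,14.5,10,m,14.5)
E
```

```text
[0.22433717 0.58262302 0.22167215] [ 0.4744063  -0.07936302  0.22      ]
10 rows [-0.0336 -0.0148] 0.0001 turn 5.443
10 rows [-0.0352  0.0038] 0.0001 turn 0.0
```

>>> send_rows(increments=[[[-0.0336,-0.0148,0],5.44],[[-0.0336,-0.0148,0],5.44],[[-0.0336,-0.0148,0],5.44],[[-0.0336,-0.0148,0],5.44],[[-0.0336,-0.0148,0],5.44],[[-0.0336,-0.0148,0],5.44],[[-0.0336,-0.0148,0],5.44],[[-0.0336,-0.0148,0],5.44],[[-0.0336,-0.0148,0],5.44],[[-0.0336,-0.0148,0],5.44]], hand=0)

```text
clock: 0.93
position: [0.35, 0.2507, 0.2224]
ee_rot: [[-0.246, 0.969, 0.001], [0.969, 0.246, -0.0], [-0.0, 0.001, -1.0]]
force: [0.8, -0.8, 1.2]
width: 0.0282
grasp_force: 0.0
```

>>> send_rows(increments=[[[-0.0352,0.0038,0],0],[[-0.0352,0.0038,0],0],[[-0.0352,0.0038,0],0],[[-0.0352,0.0038,0],0],[[-0.0352,0.0038,0],0],[[-0.0352,0.0038,0],0],[[-0.0352,0.0038,0],0],[[-0.0352,0.0038,0],0],[[-0.0352,0.0038,0],0],[[-0.0352,0.0038,0],0]])

```text
clock: 1.77
position: [0.4746, -0.0806, 0.2223]
ee_rot: [[-0.25, 0.968, -0.001], [0.968, 0.25, 0.0], [0.001, -0.0, -1.0]]
force: [-0.5, 0.3, -0.4]
width: 0.0004
grasp_force: 0.0
```

Run:
```python
from h import *
s=r.get_state();print(s['clock'],s['position'],s['force'],s['width']);plan(st(-.108,0,.032),14.5,10)
```

```text
1.7667 [ 0.47461391 -0.08061057  0.22233608] [-0.48725832  0.29089339 -0.38220258] 0.0004261516260056542
10 rows [-0.0006  0.    ] 0.019 turn -0.0
```

>>> send_rows(increments=[[[0,0,0.019],0],[[0,0,0.019],0],[[0,0,0.019],0],[[0,0,0.019],0],[[0,0,0.019],0],[[0,0,0.019],0],[[0,0,0.019],0],[[0,0,0.019],0],[[0,0,0.019],0],[[0,0,0.0165],0]])

```text
clock: 2.6
position: [0.4743, -0.0788, 0.0337]
ee_rot: [[-0.251, 0.968, -0.001], [0.968, 0.251, 0.0], [0.001, -0.001, -1.0]]
force: [0.5, 0.0, -0.3]
width: 0.0008
grasp_force: 0.0
```

>>> send_rows(increments=[[[-0.004,0,0],0],[[-0.004,0,0],0],[[-0.004,0,0],0],[[-0.004,0,0],0],[[-0.003,0,0],0],[[-0.002,0,0],0],[[-0.002,0,0],0],[[-0.001,0,0],0],[[0,0,0],0],[[0,0,0],0]])

```text
clock: 3.43
position: [0.4806, -0.1021, 0.0351]
ee_rot: [[-0.251, 0.968, -0.0], [0.968, 0.251, 0.0], [0.0, -0.0, -1.0]]
force: [1.1, 0.8, 0.6]
width: 0.0004
grasp_force: 0.0
```

```bash
cat >> h.py <<'E'
def stt():
    s=r.get_state();p=np.array(s['position']);f=np.array(s['force']);d=p[:2]-O
    print('clk %.2f'%s['clock'],'stand xyz mm',(1e3*np.r_[d@EX,d@EY,p[2]]).round(1),'f stand',np.r_[f[:2]@EX,f[:2]@EY,f[2]].round(1),'w %.4f g %.1f'%(s['width'],s['grasp_force']))
E
python3 - <<'E'
from h import *
stt()
im,d,W=cloud('scene');cv2.imwrite('pics/a.png',cv2.resize(im[200:300,310:440],None,fx=5,fy=5,interpolation=2)[...,::-1])
E
```

```text
clk 3.43 stand xyz mm [-91.4   0.3  35.1] f stand [-0.5  1.3  0.6] w 0.0004 g 0.0
```

View pics/a.png

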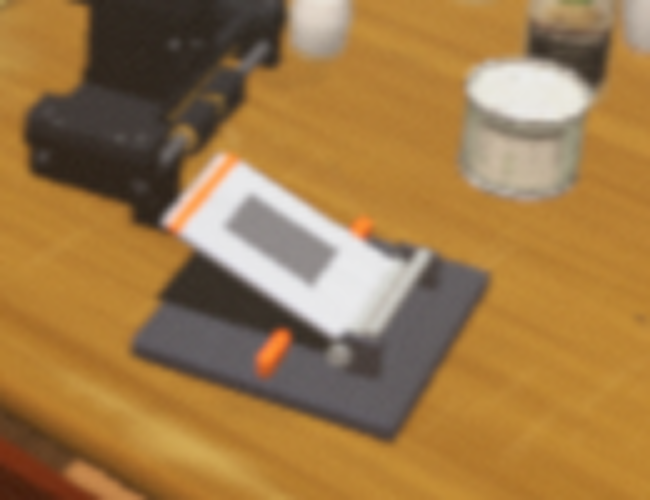

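>>> send_rows(increments=[[[-0.0035,0,-0.0005],0],[[-0.0035,0,-0.0005],0],[[-0.0035,0,-0.001],0],[[-0.003,0,-0.006],0],[[-0.0025,0,-0.0065],0],[[-0.0028,0,-0.0062],0],[[-0.0031,0,-0.006],0],[[-0.0034,0,-0.0057],0],[[-0.0037,0,-0.0055],0],[[-0.0038,0,-0.005],0]])

```text
clock: 4.32
position: [0.4886, -0.1342, 0.0785]
ee_rot: [[-0.251, 0.968, -0.001], [0.968, 0.251, 0.0], [0.0, -0.0, -1.0]]
force: [-0.6, 1.9, -1.4]
width: 0.0008
grasp_force: 0.9
```

```bash
cat >> h.py <<'E'
def prop():
    im,d,W=cloud('scene');X=(W[...,:2]-O)@EX;Y=(W[...,:2]-O)@EY;z=W[...,2]
    h=cv2.cvtColor(im,cv2.COLOR_RGB2HSV)
    m=(abs(Y)<.042)&(X>-.09)&(X<.13)&(z>.045)&(z<.17)&(h[...,1]>150)&(h[...,2]>140)&(h[...,0]<14)
    if m.sum(): print('orange',m.sum(),np.median(X[m]).round(4),np.median(z[m]).round(4),'theta~',np.arctan2(np.median(z[m])-.024,.041-np.median(X[m])).round(3))
    return im,X,Y,z
E
python3 - <<'E'
from h import *
stt();prop()
E
```

```text
clk 4.32 stand xyz mm [-58.3   0.   78.5] f stand [-2.  -0.1 -1.4] w 0.0008 g 0.9
orange 19 -0.0373 0.1031 theta~ 0.79
```

>>> send_rows(increments=[[[-0.0045,0,-0.0045],0],[[-0.0045,0,-0.0043],0],[[-0.0047,0,-0.004],0],[[-0.0048,0,-0.0037],0],[[-0.005,0,-0.0034],0],[[-0.0052,0,-0.0032],0],[[-0.0053,0,-0.0029],0],[[-0.0055,0,-0.0025],0],[[-0.0056,0,-0.0022],0],[[-0.0057,0,-0.002],0]])

```text
clock: 5.2
position: [0.502, -0.184, 0.111]
ee_rot: [[-0.251, 0.968, 0.001], [0.968, 0.251, -0.001], [-0.001, 0.0, -1.0]]
force: [-1.1, 2.5, 2.7]
width: 0.0004
grasp_force: 1.4
```

Run:
```python
from h import *
stt();prop()
```

```text
clk 5.20 stand xyz mm [ -6.7   0.6 111. ] f stand [-2.7 -0.4  2.7] w 0.0004 g 1.4
orange 11 0.0119 0.1318 theta~ 1.307
```

>>> send_rows(increments=[[[-0.0058,0,0],0],[[-0.0058,0,0],0],[[-0.0058,0,0],0],[[-0.0058,0,0],0],[[-0.0058,0,0],0],[[-0.0055,0,0],0],[[-0.005,0,0],0],[[-0.005,0,0],0],[[-0.005,0,0],0],[[-0.004,0,0],0]])

```text
clock: 6.08
position: [0.5148, -0.235, 0.1102]
ee_rot: [[-0.251, 0.968, -0.001], [0.968, 0.251, 0.001], [0.001, -0.001, -1.0]]
force: [0.9, 1.5, -1.2]
width: 0.0002
grasp_force: 1.1
```

Run:
```python
from h import *
stt();prop()
```

```text
clk 6.08 stand xyz mm [ 45.8   0.2 110.2] f stand [-1.2  1.2 -1.2] w 0.0002 g 1.1
orange 1 0.0601 0.1342 theta~ 1.743
```

>>> send_rows(increments=[[[-0.002,0,0],0],[[-0.002,0,0],0],[[-0.002,0,0],0],[[-0.0015,0,0],0],[[-0.0015,0,0],0],[[-0.001,0,0],0],[[-0.001,0,0],0],[[0,0,0],0],[[0,0,0],0],[[0,0,0],0]])

```text
clock: 6.97
position: [0.5179, -0.2457, 0.1108]
ee_rot: [[-0.251, 0.968, 0.0], [0.968, 0.251, -0.001], [-0.001, 0.0, -1.0]]
force: [-1.3, 1.3, -0.1]
width: 0.0009
grasp_force: 0.7
```

Run:
```python
from h import *
stt()
```

```text
clk 6.97 stand xyz mm [ 57.    0.5 110.8] f stand [-1.6 -0.9 -0.1] w 0.0009 g 0.7
```

>>> send_rows(increments=[[[-0.001,0,0],0],[[-0.001,0,0],0],[[-0.001,0,0],0],[[-0.001,0,0],0],[[0,0,0],0],[[0,0,0],0],[[0,0,0],0],[[0,0,0],0],[[0,0,0],0],[[0,0,0],0]])

```text
clock: 7.8
position: [0.5185, -0.2484, 0.1105]
ee_rot: [[-0.251, 0.968, -0.001], [0.968, 0.251, 0.002], [0.002, -0.0, -1.0]]
force: [-0.5, 5.4, 0.7]
width: 0.0005
grasp_force: 2.4
```

Run:
```python
from h import *
stt()
```

```text
clk 7.80 stand xyz mm [ 59.6   0.3 110.5] f stand [-5.4  0.8  0.7] w 0.0005 g 2.4
```

>>> send_rows(increments=[[[-0.0005,0,0],0],[[-0.0005,0,0],0],[[0,0,0],0],[[0,0,0],0],[[0,0,0],0],[[0,0,0],0],[[0,0,0],0],[[0,0,0],0],[[0,0,0],0],[[0,0,0],0]])

```text
clock: 8.63
position: [0.5184, -0.2485, 0.1104]
ee_rot: [[-0.251, 0.968, -0.002], [0.968, 0.251, 0.003], [0.004, -0.001, -1.0]]
force: [-0.5, 6.8, 2.0]
width: 0.0004
grasp_force: 3.3
```

Run:
```python
from h import *
stt()
s=r.get_state();p=np.array(s['position']);y0=14.5
# retreat: 40mm toward -x and up to z .25, then to dock hover
a=st(.015,0,.25);g=np.array([.468,.2147,.25]);m=(a+g)/2;
plan(g,15.3,10,a,14.5)
```

```text
clk 8.63 stand xyz mm [ 59.8   0.3 110.4] f stand [-6.7  1.2  2. ] w 0.0004 g 3.3
10 rows [0.0416 0.007 ] -0.0 turn -0.08
```

>>> send_rows(increments=[[[0.008,0,0],0],[[0.008,0,0],0],[[0.008,0,-0.005],0],[[0.008,0,-0.015],0],[[0.008,0,-0.02],0],[[0,0,-0.02],0],[[0,0,-0.02],0],[[0,0,-0.02],0],[[0,0,-0.02],0],[[0,0,-0.02],0]], hand=0.05)

```text
clock: 9.47
position: [0.5092, -0.2116, 0.2525]
ee_rot: [[-0.251, 0.968, 0.002], [0.968, 0.251, -0.002], [-0.002, 0.001, -1.0]]
force: [0.0, -0.7, -0.7]
width: 0.0492
grasp_force: 0.0
```

Run:
```python
from h import *
stt()
im,X,Y,z=prop()
m=(abs(Y)<.036)&(X>.03)&(X<.13)&(z>.06)&(z<.132)
k=np.polyfit(z[m],X[m],1);print('front face slope theta',np.pi/2+np.arctan(k[0]),m.sum(),z[m].max())
im,d,W=cloud('top');x,y,zz=np.moveaxis(W,-1,0)
X=(W[...,:2]-O)@EX;Y=(W[...,:2]-O)@EY;m=(abs(Y)<.05)&(X>.05)&(X<.12)&(zz>.1)&(zz<.16)
print('prop top',m.sum(),X[m].mean(),zz[m].max() if m.any() else 0)
h=cv2.cvtColor(im,cv2.COLOR_RGB2HSV);m=(abs(Y)<.09)&(abs(X)<.1)&(h[...,2]<100)&(zz>.005)&(zz<.022)
print([np.percentile(A[m],[.5,2,98,99.5]).round(4) for A in(X,Y)])
cv2.imwrite('pics/b.png',cv2.resize(im[195:280,225:440],None,fx=3.7,fy=3.7,interpolation=2)[...,::-1])
m=(abs(x-.469)<.06)&(abs(y-.214)<.11)&(zz>.145)&(zz<.172)
P=np.stack([x[m],y[m]],-1).astype(np.float32);print(m.sum(),cv2.minAreaRect(P),P.mean(0),np.median(zz[m]))
plan([.4692,.2136,.25],15.3,10)
```

```text
clk 9.47 stand xyz mm [ 21.8   0.5 252.5] f stand [ 0.7 -0.1 -0.7] w 0.0492 g 0.0
orange 4 0.0784 0.1287 theta~ 1.914
front face slope theta 1.9173788440296526 22 0.13171802108601538
prop top 28 0.0721763091029107 0.1385270264182659
[array([-0.0692, -0.0672,  0.0691,  0.0745]), array([-0.0771, -0.0723,  0.0763,  0.0776])]
265 ((0.4694049060344696, 0.21428567171096802), (0.010943382047116756, 0.1904728263616562), 15.318286895751953) [0.46936268 0.21321592] 0.1589427905260238
10 rows [0.0423 0.0069] 0.0005 turn -0.075
```

View pics/b.png

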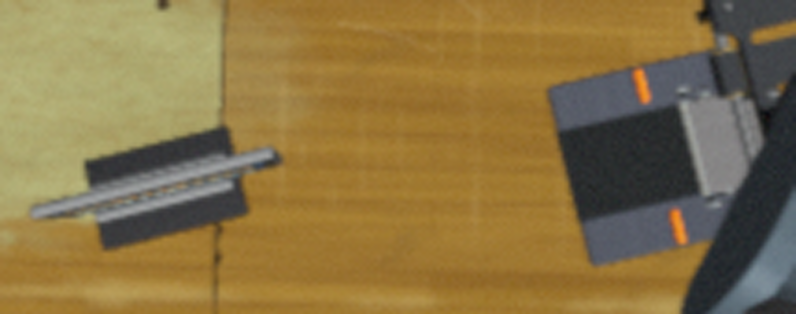

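Picture: the prop is raised (white front at about (725,145)), the stand has not moved, and the tablet is untouched in its dock.

>>> send_rows(increments=[[[0.041,0.007,0],0],[[0.041,0.007,0],0],[[0.041,0.007,0],0],[[0.041,0.007,0],0],[[0.041,0.007,0],0],[[0.041,0.007,0],0],[[0.041,0.007,0],0],[[0.041,0.007,0],0],[[0.041,0.007,0],-0.4],[[0.041,0.007,0],-0.4]])

```text
clock: 10.4
position: [0.4727, 0.2047, 0.2501]
ee_rot: [[-0.265, 0.964, 0.0], [0.964, 0.265, -0.001], [-0.001, 0.0, -1.0]]
force: [0.3, -0.1, 0.2]
width: 0.05
grasp_force: 0.0
```

Run:
```python
from h import *
s=r.get_state();print(s['position'],s['q'],s['width']);plan([.4694,.2138,.2],15.3,10)
```

```text
[0.4727479  0.2046628  0.25009511] [ 1.09869683e+01  1.97759396e+01  9.57896401e+01 -3.89999134e-02
  6.44282937e+01 -4.34713119e+00] 0.04997207603178496
10 rows [ 0.001  -0.0001] 0.005 turn 0.005
```

>>> send_rows(increments=[[[0.002,0,0.0125],0],[[0.002,0,0.0125],0],[[0.002,0,0.0125],0],[[0.0015,0,0.0125],0],[[0,0,0.0125],0],[[0,0,0.0125],0],[[0,0,0.0125],0],[[0,0,0.0125],0],[[0,0,0.0105],0],[[0,0,0],0]])

```text
clock: 11.23
position: [0.4697, 0.2096, 0.1377]
ee_rot: [[-0.265, 0.964, -0.005], [0.964, 0.265, -0.001], [-0.0, -0.005, -1.0]]
force: [-0.5, -1.3, 0.6]
width: 0.0496
grasp_force: 0.0
```

Run:
```python
from h import *
s=r.get_state();print(s['position'],s['q'],s['width'],s['force']);plan([.4694,.2138,.139],15.3,1)
```

```text
[0.46965559 0.20957553 0.13774517] [ 1.15979192e+01  2.90755626e+01  1.02396111e+02 -3.09426467e-02
  4.88054895e+01 -3.72224811e+00] 0.04963487148800711 [-0.45324258 -1.30568142  0.6429649 ]
1 rows [0.0041 0.0009] -0.0013 turn 0.041
```

>>> send_rows(increments=[[[0.002,0.0005,-0.0005],0],[[0.002,0.0005,-0.0005],0],[[0,0,0],0],[[0,0,0],0],[[0,0,0],0],[[0,0,0],0],[[0,0,0],0],[[0,0,0],0],[[0,0,0],0],[[0,0,0],0]], hand=0.02, newtons=40)

```text
clock: 12.07
position: [0.4716, 0.2141, 0.1411]
ee_rot: [[-0.264, 0.964, -0.0], [0.964, 0.264, 0.0], [0.0, -0.0, -1.0]]
force: [0.3, -0.1, 0.5]
width: 0.0202
grasp_force: 0.0
```

>>> send_rows(increments=[[[0,0,0],0],[[0,0,0],0],[[0,0,0],0],[[0,0,0],0],[[0,0,0],0],[[0,0,0],0],[[0,0,0],0],[[0,0,0],0],[[0,0,0],0],[[0,0,0],0]], hand=0)

```text
clock: 12.9
position: [0.4714, 0.2141, 0.1411]
ee_rot: [[-0.264, 0.964, -0.0], [0.964, 0.264, -0.0], [-0.0, -0.0, -1.0]]
force: [-1.3, 0.1, 0.4]
width: 0.0095
grasp_force: 40.0
```

Run:
```python
from h import *
s=r.get_state();print(s['position'],s['width'],s['force'],s['grasp_force'])
```

```text
[0.47142325 0.21413796 0.14111322] 0.009548939516026263 [-1.3443626   0.09133403  0.39011206] 39.99380707740784
```

>>> send_rows(increments=[[[0,0,-0.002],0],[[0,0,-0.004],0],[[0,0,-0.008],0],[[0,0,-0.012],0],[[0,0,-0.014],0],[[0,0,-0.014],0],[[0,0,-0.014],0],[[0,0,-0.014],0],[[0,0,-0.01],0],[[0,0,-0.006],0]])

```text
clock: 13.73
position: [0.4722, 0.2143, 0.2409]
ee_rot: [[-0.264, 0.964, 0.003], [0.964, 0.264, 0.001], [-0.0, 0.003, -1.0]]
force: [0.8, 0.4, -3.7]
width: 0.0098
grasp_force: 40.0
```

Run:
```python
from h import *
s=r.get_state();print(s['position'],s['width'],s['force'],s['grasp_force'])
im,d,W=cloud('scene');cv2.imwrite('pics/c.png',im[...,::-1])
p=np.array([.4714,.2141,.24]);t=st(.022,0,.24);a=p+(t-p)*.2;b=p+(t-p)*.6
plan(a,15.3-92/3.,10,p,15.3);plan(b,15.3-61.3,10,a,15.3-30.6);
```

```text
[0.47217376 0.21434006 0.24086302] 0.009777011003316018 [ 0.80317596  0.39440634 -3.70850485] 39.99331712722778
10 rows [-0.0086  0.0005] -0.0 turn 3.067
10 rows [-0.0143  0.0097] -0.0 turn 3.07
```

View pics/c.png

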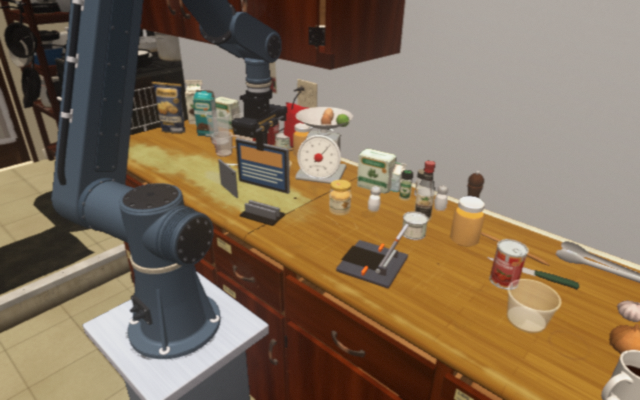

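The tablet hangs vertically from the gripper at (263,165), well clear of the dock, and the prop stands raised at (395,245).

>>> send_rows(increments=[[[-0.0086,0.0005,0],3.07],[[-0.0086,0.0005,0],3.07],[[-0.0086,0.0005,0],3.07],[[-0.0086,0.0005,0],3.07],[[-0.0086,0.0005,0],3.07],[[-0.0086,0.0005,0],3.07],[[-0.0086,0.0005,0],3.07],[[-0.0086,0.0005,0],3.07],[[-0.0086,0.0005,0],3.07],[[-0.0086,0.0005,0],3.07]])

```text
clock: 14.62
position: [0.4783, 0.1289, 0.2385]
ee_rot: [[0.268, 0.963, -0.001], [0.963, -0.268, -0.0], [-0.0, -0.001, -1.0]]
force: [0.1, 0.2, -2.5]
width: 0.01
grasp_force: 40.0
```

>>> send_rows(increments=[[[-0.0143,0.0097,0],3.07],[[-0.0143,0.0097,0],3.07],[[-0.0143,0.0097,0],3.07],[[-0.0143,0.0097,0],3.07],[[-0.0143,0.0097,0],3.07],[[-0.0143,0.0097,0],3.07],[[-0.0143,0.0097,0],3.07],[[-0.0143,0.0097,0],3.07],[[-0.0143,0.0097,0],3.07],[[-0.0143,0.0097,0],3.07]])

```text
clock: 15.45
position: [0.4931, -0.0415, 0.2385]
ee_rot: [[0.722, 0.692, -0.001], [0.692, -0.722, 0.0], [-0.001, -0.001, -1.0]]
force: [-0.2, 0.3, -4.0]
width: 0.0092
grasp_force: 40.0
```

Run:
```python
from h import *
s=r.get_state();print(s['position'],s['width'],s['force']);plan(st(.02,0,.24),-75.5,10)
```

```text
[ 0.49311929 -0.04154273  0.23852209] 0.009226594451764904 [-0.20146333  0.29805995 -4.04985352]
10 rows [-0.0074  0.0154] -0.0001 turn 2.927
```

>>> send_rows(increments=[[[-0.0074,0.0154,0],2.93],[[-0.0074,0.0154,0],2.93],[[-0.0074,0.0154,0],2.93],[[-0.0074,0.0154,0],2.93],[[-0.0074,0.0154,0],2.93],[[-0.0074,0.0154,0],2.93],[[-0.0074,0.0154,0],2.93],[[-0.0074,0.0154,0],2.93],[[-0.0074,0.0154,0],2.93],[[-0.0074,0.0154,0],2.93]])

```text
clock: 16.28
position: [0.508, -0.2097, 0.2383]
ee_rot: [[0.968, 0.25, -0.001], [0.25, -0.968, 0.001], [-0.001, -0.001, -1.0]]
force: [0.3, -0.4, -2.9]
width: 0.0097
grasp_force: 40.0
```

>>> send_rows(increments=[[[0,0,0.01],0],[[0,0,0.01],0],[[0,0,0.01],0],[[0,0,0.01],0],[[0,0,0.01],0],[[0,0,0.005],0],[[0,0,0],0],[[0,0,0],0],[[0,0,0],0],[[0,0,0],0]])

```text
clock: 17.12
position: [0.509, -0.2094, 0.1848]
ee_rot: [[0.968, 0.253, 0.001], [0.253, -0.968, -0.001], [0.001, 0.001, -1.0]]
force: [-0.3, -0.2, -3.3]
width: 0.0097
grasp_force: 40.0
```

Run:
```python
from h import *
stt();plan(st(.02,0,.15),-75.5,10)
im,d,W=cloud('top');cv2.imwrite('pics/d.png',cv2.resize(im[190:280,340:460],None,fx=5,fy=5,interpolation=2)[...,::-1])
X=(W[...,:2]-O)@EX;Y=(W[...,:2]-O)@EY;z=W[...,2]
m=(abs(Y)<.12)&(abs(X-.02)<.03)&(z>.16)&(z<.2)&(abs(Y)>.045)
print(m.sum(),[ (X[m&q].mean(),Y[m&q].min(),Y[m&q].max(),np.median(z[m&q])) for q in (Y>0,Y<0) if (m&q).any()])
```

```text
clk 17.12 stand xyz mm [ 19.5   1.  184.8] f stand [ 0.1 -0.4 -3.3] w 0.0097 g 40.0
10 rows [-0.0001  0.    ] 0.0035 turn 0.014
82 [(np.float64(0.015225929247690676), np.float64(0.04575487631346127), np.float64(0.09707620078761128), np.float64(0.18182873914080344))]
```

View pics/d.png

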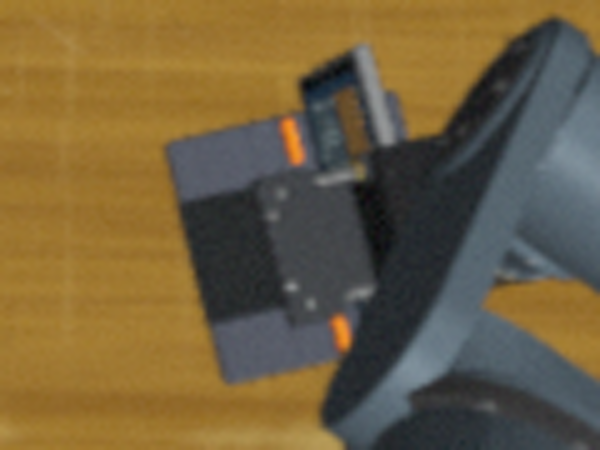

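The screen (blue and orange, at (340,115)) faces the stand's front. The tablet hangs between the lips at (292,140) and (342,332) and the prop, roughly centred.

>>> send_rows(increments=[[[0,0,0.006],0],[[0,0,0.006],0],[[0,0,0.006],0],[[0,0,0.006],0],[[0,0,0.006],0],[[0,0,0.004],0],[[0,0,0.002],0],[[0,0,0.001],0],[[0,0,0],0],[[0,0,0],0]])

```text
clock: 18.0
position: [0.5086, -0.2092, 0.147]
ee_rot: [[0.968, 0.253, -0.0], [0.253, -0.968, -0.0], [-0.0, -0.0, -1.0]]
force: [-0.2, 0.0, -4.6]
width: 0.0095
grasp_force: 40.0
```

>>> send_rows(increments=[[[0,0,0.001],0],[[0,0,0.0005],0],[[0,0,0.0005],0],[[0,0,0.0005],0],[[0,0,0],0],[[0,0,0],0],[[0,0,0],0],[[0,0,0],0],[[0,0,0],0],[[0,0,0],0]])

```text
clock: 18.83
position: [0.5088, -0.2093, 0.1451]
ee_rot: [[0.968, 0.253, 0.001], [0.253, -0.968, -0.001], [0.001, 0.001, -1.0]]
force: [-1.0, -0.2, 3.3]
width: 0.0096
grasp_force: 40.0
```

Run:
```python
from h import *
stt()
```

```text
clk 18.83 stand xyz mm [ 19.4   0.7 145.1] f stand [-0.  -1.   3.3] w 0.0096 g 40.0
```

>>> send_rows(increments=[[[0,0,0],0],[[0,0,0],0],[[0,0,0],0],[[0,0,0],0],[[0,0,0],0],[[0,0,0],0],[[0,0,0],0],[[0,0,0],0],[[0,0,0],0],[[0,0,0],0]], hand=0.028, newtons=5)

```text
clock: 19.67
position: [0.5085, -0.2091, 0.1447]
ee_rot: [[0.968, 0.253, 0.0], [0.253, -0.968, -0.0], [0.0, 0.0, -1.0]]
force: [0.3, -0.1, 0.4]
width: 0.0277
grasp_force: 0.0
```

Run:
```python
from h import *
stt()
```

```text
clk 19.67 stand xyz mm [ 19.2   0.5 144.7] f stand [0.2 0.3 0.4] w 0.0277 g 0.0
```

Now ease it back onto the prop.

>>> send_rows(increments=[[[0,0.0025,0],0],[[0,0.0025,-0.0005],0],[[0,0.0025,0],0],[[0,0.0025,0],0],[[0,0.0025,0],0],[[0,0.0025,0],0],[[0,0.0025,0],0],[[0,0.0025,0],0],[[0,0.0025,0],0],[[0,0.0025,0],0]])

```text
clock: 20.5
position: [0.5148, -0.2336, 0.1451]
ee_rot: [[0.968, 0.253, -0.0], [0.253, -0.968, -0.0], [-0.0, -0.0, -1.0]]
force: [0.3, -0.5, -0.6]
width: 0.0278
grasp_force: 0.0
```

>>> send_rows(increments=[[[0,0.0025,0],0],[[0,0.0025,0],0],[[0,0.0025,0],0],[[0,0.0025,0],0],[[0,0.0025,0],0],[[0,0.0025,0],0],[[0,0.002,0],0],[[0,0.002,0],0],[[0,0,0],0],[[0,0,0],0]])

```text
clock: 21.33
position: [0.5197, -0.2519, 0.1452]
ee_rot: [[0.968, 0.252, 0.0], [0.252, -0.968, -0.0], [0.0, 0.0, -1.0]]
force: [0.0, -0.7, 0.3]
width: 0.0279
grasp_force: 0.3
```

```bash
cat >> h.py <<'E'
def tab():
    im,d,W=cloud('scene');X=(W[...,:2]-O)@EX;Y=(W[...,:2]-O)@EY;z=W[...,2]
    for q in((Y>-.1)&(Y<-.05),(Y>.05)&(Y<.1)):
        m=q&(X>.0)&(X<.12)&(z>.04)&(z<.17)
        if m.sum()>10:
            k=np.polyfit(z[m],X[m],1);print(m.sum(),'lean',np.arctan(k[0]).round(3),'X at plate',np.polyval(k,.014).round(4),'zmax',z[m].max().round(3))
    m=(X>.01)&(X<.12)&(z>.05)&(z<.17);print('Y range',Y[m].min(),Y[m].max())
    return im
E
python3 - <<'E'
from h import *
stt();im=tab();cv2.imwrite('pics/e.png',cv2.resize(im[170:300,300:450],None,fx=4,fy=4,interpolation=2)[...,::-1])
E
```

```text
clk 21.33 stand xyz mm [ 63.4   0.6 145.2] f stand [ 0.7 -0.2  0.3] w 0.0279 g 0.3
219 lean 0.352 X at plate 0.019 zmax 0.159
12 lean 0.362 X at plate 0.0221 zmax 0.152
Y range -0.09654313736311045 0.5280975929277762
```

View pics/e.png

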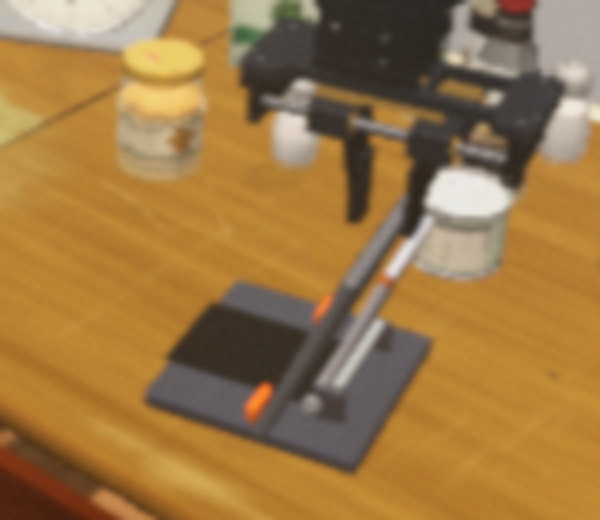

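The tablet leans on the rear finger at (410,225), not yet on the prop (its orange edge is at (385,280)). I'll carry on back.

>>> send_rows(increments=[[[0,0.0015,0],0],[[0,0.0015,0],0],[[0,0.0015,0],0],[[0,0.0015,0],0],[[0,0.0015,0],0],[[0,0.0015,0],0],[[0,0.0015,0],0],[[0,0.0015,0],0],[[0,0,0],0],[[0,0,0],0]])

```text
clock: 22.22
position: [0.5226, -0.2633, 0.1452]
ee_rot: [[0.968, 0.252, -0.0], [0.252, -0.968, 0.0], [-0.0, -0.0, -1.0]]
force: [-0.0, 0.8, -0.2]
width: 0.0277
grasp_force: 0.0
```

Run:
```python
from h import *
stt();tab()
```

```text
clk 22.22 stand xyz mm [ 75.1   0.6 145.2] f stand [-0.8  0.2 -0.2] w 0.0277 g 0.0
212 lean 0.42 X at plate 0.0166 zmax 0.156
Y range -0.09551799948260331 0.524816483670138
```

>>> send_rows(increments=[[[0,0,-0.002],0],[[0,0,-0.003],0],[[0,0,-0.006],0],[[0,0,-0.01],0],[[0,0,-0.015],0],[[0,0,-0.015],0],[[0,0,-0.015],0],[[0,0,-0.015],0],[[0,0,-0.01],0],[[0,0,-0.005],0]])

```text
clock: 23.1
position: [0.5235, -0.2639, 0.2437]
ee_rot: [[0.968, 0.253, 0.003], [0.253, -0.968, -0.002], [0.002, 0.003, -1.0]]
force: [-0.3, 0.8, 0.1]
width: 0.028
grasp_force: 0.0
```

Run:
```python
from h import *
stt();im=tab();cv2.imwrite('pics/f.png',cv2.resize(im[170:300,300:450],None,fx=4,fy=4,interpolation=2)[...,::-1])
im,d,W=cloud('top');X=(W[...,:2]-O)@EX;Y=(W[...,:2]-O)@EY;z=W[...,2]
h=cv2.cvtColor(im,cv2.COLOR_RGB2HSV);m=(abs(Y)<.09)&(X>-.1)&(X<0)&(h[...,2]<100)&(z>.005)&(z<.022);print('plate',X[m].min(),Y[m].min(),Y[m].max())
m=(abs(Y)<.12)&(X>.055)&(X<.1)&(z>.146)&(z<.162)
print('top edge',m.sum(),Y[m].min(),Y[m].max(),'slope',np.polyfit(Y[m],X[m],1) if m.sum()>5 else 0)
```

```text
clk 23.10 stand xyz mm [ 75.9   1.3 243.7] f stand [-0.9 -0.1  0.1] w 0.0280 g 0.0
212 lean 0.42 X at plate 0.0166 zmax 0.156
39 lean 0.47 X at plate 0.008 zmax 0.156
Y range -0.09689462511320703 0.5235294703104122
plate -0.06997700567433923 -0.0776420488395354 0.0778943150657425
top edge 121 -0.06156608088150868 0.09665372919567171 slope [-2.26003724e-05  7.80846735e-02]
```

View pics/f.png

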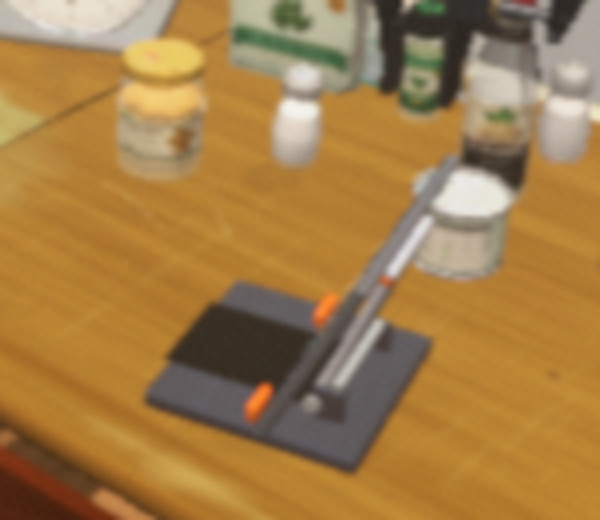

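The tablet leans on the prop's orange edge at (385,280), with its lower edge behind the lips and the gripper clear. It is square, centred and leaning 0.42 rad, so I'm handing the job in.

```bash
python3 -c "
from bench import r
print(r.job_done())"
```

```text
the job is handed in; nothing more can be done
None
```

I handed the job in at about 23 s of robot time, with no verdict returned: the prop is at its stop (about 1.92 rad), and the tablet stands centred and square on it, leaning 0.42 rad with the screen to the front; the stand and the three bystanders were not disturbed.

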